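# Shut the knife gate and hold the pump piston drawn

## Task

Get the hand pump ready for its leak check: take the flat gate blade out of its parking stand, slide it fully home into the slot of the pump's gate housing and let go of it. Then draw the piston straight up by its knob, 40 mm, so that the dark ring round its rod has just come out of the bore, without forcing it sideways against the bore and without pulling it right out. Finish while holding the piston there: do not let go of it; leave the spanner, the jar and the brass tee where they are.

Things in the scene. Friction and masses are not known exactly. Their poses are not given: they have to be found in the camera images.
- pump: Hand pump, fixed to the worktop. Grey flange 80 x 150 x 8 mm (x, y, z); on it at +y a square aluminium cylinder tower 56 x 56 mm, top at z = 80 mm, with the piston in its bore; at -y an aluminium gate housing 64 x 40 mm, top at z = 60 mm, with the slot in its top; a brass outlet sticks out at the -y end. Origin: centre of its underside; z up; the bore lies at y = +45 mm, the slot at y = -45 mm.
- bore_mouth (a point): Centre of the bore's mouth, in the top of the tower, 80 mm above the worktop; axes as the pump. The bore is upright, blind, 18 mm across and 70 mm deep.
- slot_mouth (a point): Centre of the slot's mouth, in the top of the gate housing, 60 mm above the worktop; axes as the pump. The slot is upright, 36 mm long along the pump's x, 7 mm wide along its y and 52 mm deep, with small chamfers at the mouth.
- piston_knob (a point): Centre of the piston's black round knob (30 mm across, 28 mm tall, axis z). Below it the steel rod, 16 mm across, runs 90 mm down from the knob's underside. At the start the foot stands on the bore's floor, so that the knob's centre is 34 mm above the bore's mouth and 20 mm of rod show. The piston is loose in the bore (1 mm play all round) and weighs about 0.15 kg; let go, it drops back. If it is pulled off the bore's axis it rubs and jams.
- piston_foot (a point): Centre of the lower end of the piston's rod, 104 mm below the knob's centre along the piston's z. At the start 70 mm below the bore's mouth; to be held 30 mm below it. The dark ring round the rod is 5 mm tall and its lower edge lies 30 mm above this point.
- gate_handle (a point): Centre of the gate blade's black upright handle: 34 mm wide along the blade's x, 12 mm thick along its y (grip it across this), 42 mm tall. Below it a stop collar 42 x 14 mm, 6 mm tall, and below that the steel blade, 34 mm wide (x), 5 mm thick (y), 50 mm long. The same if turned half round about z. About 0.08 kg.
- gate_foot (a point): Centre of the blade's lower end, 76 mm below the handle's centre along the blade's z. Fully home, the collar rests on the gate housing and this point is 50 mm below the slot's mouth.
- stand: Parking stand, a grey plastic block 64 x 40 x 48 mm on a foot 84 x 56 mm, fixed to the worktop, with an upright slot 37 x 8 mm, 40 mm deep in its top, in which the gate blade stands at the start. Origin: centre of its underside; the slot runs along its x.
- spanner: Bystander: open-ended spanner lying flat, 147 x 23 x 6 mm. Origin: centre of its underside.
- jar: Bystander: small screw-top jar, 45 mm across, 55 mm tall. Origin: centre of its underside.
- tee: Bystander: small brass tee fitting, 37 x 38 x 13 mm. Origin: centre of its underside.
- piston: The piston itself; origin at its foot, z up along the rod to the knob.
- gate: The gate blade itself; origin at its foot, z up to the handle.

How it is judged:
On the way:
1. the gate blade is fully home in the pump's slot and let go, the piston still down (z of gate_foot in the frame of slot_mouth below -0.046 m and horizontal distance between gate_foot and slot_mouth below 0.005 m and contact force between the fingers and gate below 0.1 N and z of piston_foot in the frame of bore_mouth below -0.06 m), for 0.2 s.
At the end, for the whole second after the job is handed in: Blade untouched in the pump's slot: foot 46 mm deep or more, within 5 mm of the slot's centre, upright to 0.1 rad. Fingers hold the piston (over 3 N), still, upright to 0.1 rad, foot 23 to 37 mm below the bore's mouth and within 4 mm of its axis, pressing on the bore under 15 N (z of gate_foot in the frame of slot_mouth below -0.046 m and horizontal distance between gate_foot and slot_mouth below 0.005 m and angle between each of gate_foot, piston_foot's own z axis and vertical below 0.1 rad and contact force between the arm and gate below 0.5 N and z of piston_foot in the frame of bore_mouth between -0.037 and -0.023 m and horizontal distance between piston_foot and bore_mouth below 0.004 m and contact force between the fingers and piston above 3 N and contact force between piston and pump below 15 N and linear speed of piston below 0.01 m/s); the arm keeps its last pose, push and grip.
It fails at once if the piston is drawn before the gate blade is home (z of piston_foot in the frame of bore_mouth above -0.058 m and not (z of gate_foot in the frame of slot_mouth below -0.046 m and horizontal distance between gate_foot and slot_mouth below 0.005 m)).
It fails at once if the piston is pulled out of the bore, or nearly (foot less than 10 mm below the mouth) (z of piston_foot in the frame of bore_mouth above -0.01 m).
It fails at once if the piston is forced against the bore with more than 40 N (contact force between piston and pump above 40 N).
It fails at once if the spanner, the jar or the brass tee is moved more than 25 mm (distance of any of spanner, jar, tee from where it was at the start of the episode above 0.025 m).
It also fails if it takes over 54 s, if anything falls off the work surface, if the arm or the gripper's body presses on something with over 40 N, if the wrist force passes 120 N, or if a joint passes its speed limit or range.

## Robot

A 7-joint arm with a two-finger parallel gripper is mounted at the origin on a cart in front of the work surface, level with it; the furniture and walls round the work are solid. World frame = base frame: x ahead of the robot, y to its left, z up, the work surface at z = 0. Lengths are in m, angles in rad, forces in N, time in s.
With the tool pointing down it reaches from about 0.35 to 0.9 m from the base axis. Payload 7.2 kg.
Tool frame: the origin (TCP) lies at the very end of the fingers, on their centre line; the grasp point (between the pads) lies 19 mm behind it; z points along the fingers, y is the line along which they close (so a half turn about z gives the same grasp; the last joint's range is limited). The gripper opens to 85 mm and grips with 20 to 120 N. Pads are 22 mm wide; open, the fingers measure 114 mm over their backs; the gripper's body (76 mm by 85 mm) begins 54 mm behind the grasp point. The pads swing forward as they close: fully open they stand 13 mm farther back than shut.
Start: joints at [-1.261, 0.411, -0.013, 1.596, 0.006, 1.134, -0.082], TCP at [0.231, 0.581, 0.231] pointing down, gripper open.
Joint ranges: [-2.95, 2.95], [-0.29, 1.99], [-1.47, 1.44], [0.14, 2.54], [-1.03, 4.17], [0.13, 1.85], [-2.86, 2.86]. Speed limits (rad/s): [2.39, 2.39, 3.01, 3.01, 3.14, 3.14, 3.14].

## Interface

Orientations are given as a rotation vector (axis times angle).
In Python, from rig import env, get_image, camera_model, finder gives the robot as it stands. Calls block until the motion is done:
- env.move_ptp(position, orientation): joint-space move of the TCP to a pose.
- env.move_straight(position, attitude=None, speed=0.15): straight line of the TCP; attitude=None keeps the orientation; speed is the mean speed in m/s.
- env.set_joints(angles): joint-space move.
- env.command_gripper(opening, f_grip=None): finger opening in m; f_grip is the grip in N (None keeps the last); returns when the fingers have stopped.
- env.dwell(seconds).
- env.solve_ik(position, orientation): joint angles nearest the present ones, or None.
- env.state(): the state.
- get_image(name): name is "scene" or "top" or "wrist"; returns (picture, depth): 420x560x3 uint8, red, green, blue; 420x560 float32, m along the optical axis (not along the pixel's ray), 0 where there is no reading.
- camera_model(name): a dict with "fx", "fy", "cx", "cy" (pixels), "D" ([k1, k2, p1, p2, k3] as OpenCV has them; the pictures are not rectified), "cam_to_world" (4x4, takes a point from camera to world coordinates); the wrist camera has in their place "T_tool_cam" (4x4, takes a point from camera to tool coordinates, whose origin is the TCP and whose axes are the flange's). Camera axes: x right, y down, z forward; pixel columns grow to the right and rows downward; lengths in m; the calibration is good to about 2 mm. A picture is of the moment at which its call begins: read the wrist's pose just before it. camera_model takes no time and is no camera call.
A pose or a line that the arm cannot do raises env.IKError and nothing moves.
- env.sign_off(): hands the job in; it is judged then, once.
Trained networks look in the newest picture that a camera, given by its name, has taken for a name from the list of things; names that differ only in an ending like _2 or _b are one class to them, and where a whole thing is asked for, a point or a joint stands for the part that bears it (a point fixed in the world has none). Each returns a list of dicts, best first, with "conf" (0 to 1); they miss things now and then, are a little off and sometimes report something else, mostly with a low value. They report only what shows in the picture. A call takes as long as a camera call.
- finder.search_frame(thing, camera): "bbox" ([left, top, width, height] in pixels, round what is visible of it).
- finder.cut_out(thing, camera): "region" (420x560 bool, what is visible of it) and "bbox" ([left, top, width, height] in pixels, round what is visible of it).
The state is a dict: "clock": time; "joint_pos": joint angles; "joint_velocities": joint speeds; "joint_torque": joint torques, N m; "eef_pos": TCP position; "tcp_rot": TCP orientation; "ft_force": force on the tool from outside, world axes, zero at the start; "moment": the same for the moment, N m; "opening": finger opening in m; "grasp_force": force on a finger pad.
Only numpy, scipy, OpenCV 4.12 (cv2) and the standard library are available. Lean on these libraries where they do the work, as an engineer would, in place of code of your own. Each camera call takes 0.05 s, during which the arm holds its last target. There are 200 camera calls.

## Working session

There is one attempt and no reset: what is moved stays moved. The work goes in short steps, each a Python script; the robot and the scene stay as the last script left them, time stands still between calls to the robot, and variables do not carry over. Pictures are saved under pics/ and viewed, at most 10 in all, crops included, and the job is handed in when it is done.

```bash
ls; mkdir -p pics; cat > h.py <<'E'
import numpy as np, cv2
from scipy.spatial.transform import Rotation as R
from rig import env, get_image, camera_model, finder
def cam_T(name, st=None):
    m=camera_model(name)
    if 'cam_to_world' in m: return m,np.array(m['cam_to_world'])
    T=np.eye(4); T[:3,:3]=R.from_rotvec(st['tcp_rot']).as_matrix(); T[:3,3]=st['eef_pos']
    return m,T@np.array(m['T_tool_cam'])
def cloud(name, depth, st=None):
    m,T=cam_T(name,st)
    K=np.array([[m['fx'],0,m['cx']],[0,m['fy'],m['cy']],[0,0,1]])
    v,u=np.mgrid[0:420,0:560]
    p=cv2.undistortPoints(np.stack([u,v],-1).reshape(-1,1,2).astype(float),K,np.array(m['D'])).reshape(420,560,2)
    P=np.dstack([p*depth[...,None],depth])
    W=P@T[:3,:3].T+T[:3,3]
    W[depth<=0]=np.nan
    return W
def save(n,img): cv2.imwrite('pics/'+n,img[...,::-1])
E
python3 - <<'E'
from h import *
print(env.state())
for c in ['scene','top']:
    st=env.state(); im,d=get_image(c); save(c+'0.png',im); W=cloud(c,d,st); np.savez('/tmp/'+c,im=im,W=W)
    for t in ['pump','piston_knob','gate_handle','stand','jar','tee','spanner','gate']:
        r=finder.cut_out(t,c)
        for x in r[:1]:
            P=W[x['region']]; P=P[~np.isnan(P).any(1)]
            print(c,t,round(x['conf'],2),x['bbox'],len(P),np.median(P,0).round(3) if len(P) else '',P.min(0).round(3),P.max(0).round(3))
E
```

```text
pics
{'clock': 0.0, 'joint_pos': array([-1.26117338,  0.41192542, -0.01267748,  1.59706118,  0.00556783,
        1.13430859, -0.08221548]), 'joint_velocities': array([ 0.0017806 , -0.00098986, -0.00178217, -0.00116978, -0.00119928,
        0.00081894, -0.00167239]), 'joint_torque': array([ 6.66334454e-04, -6.00624418e+01,  6.82872478e-01, -2.99408644e+01,
        1.39402723e-02,  1.08798430e-02, -4.89853747e-06]), 'eef_pos': array([0.23042247, 0.58042556, 0.23043034]), 'tcp_rot': array([-5.89974945e-01, -3.08548225e+00,  2.59781610e-03]), 'ft_force': array([-0.0736063 ,  0.69675455,  0.00943464]), 'moment': array([-0.01994185,  0.01976298, -0.02027952]), 'grasp_force': 0.0, 'opening': 0.08565026441482072}
scene pump 0.81 [276.3, 231.2, 93.1, 71.3] 3934 [0.524 0.054 0.04 ] [ 0.473 -0.028 -0.004] [0.606 0.172 0.108]
scene piston_knob 0.89 [292.0, 222.2, 17.6, 27.1] 397 [0.515 0.092 0.125] [ 0.504  0.082 -0.001] [0.608 0.149 0.132]
scene gate_handle 0.59 [223.7, 174.3, 18.4, 32.6] 382 [0.527 0.273 0.084] [0.509 0.268 0.044] [0.551 0.284 0.107]
scene stand 0.72 [213.7, 192.0, 45.4, 42.7]
[... 675 characters left out ...]
103 0.127] [0.504 0.088 0.079] [0.542 0.117 0.131]
top gate_handle 0.61 [196.5, 200.7, 12.9, 26.8] 242 [0.527 0.28  0.101] [0.51  0.275 0.044] [0.558 0.291 0.108]
top stand 0.73 [194.0, 202.2, 30.4, 44.9] 978 [0.519 0.273 0.044] [ 0.487  0.253 -0.001] [0.573 0.313 0.061]
top jar 0.58 [170.0, 119.9, 25.9, 31.3] 577 [0.688 0.329 0.053] [ 0.673  0.309 -0.003] [0.716 0.354 0.058]
top tee 0.47 [303.7, 138.2, 22.9, 13.5] 176 [0.68  0.072 0.01 ] [ 0.672  0.052 -0.004] [0.706 0.09  0.015]
top spanner 0.64 [277.4, 291.2, 73.7, 11.4] 353 [0.384 0.079 0.004] [ 0.373  0.004 -0.003] [0.397 0.141 0.009]
top gate 0.57 [197.5, 202.1, 9.2, 22.8] 234 [0.525 0.28  0.101] [0.51  0.275 0.044] [0.551 0.291 0.108]
```

```bash
python3 - <<'E'
from h import *
a=np.load('/tmp/top.npz'); b=np.load('/tmp/scene.npz')
ca=cv2.resize(a['im'][100:320,150:400],None,fx=2.4,fy=2.4); cb=cv2.resize(b['im'][120:370,190:400],None,fx=2.1,fy=2.1)
c=np.zeros((600,800,3),np.uint8)
ca=cv2.resize(a['im'][100:320,160:390],(400,383)); cb=cv2.resize(b['im'][120:370,190:400],(400,476))
c[:383,:400]=ca; c[:476,400:]=cb; save('c0.png',c)
W=a['W']; 
def top(n,lo,hi,box):
    for nm,S in (('top',a['W']),('scene',b['W'])):
        P=S.reshape(-1,3); m=(P[:,2]>lo)&(P[:,2]<hi)&(P[:,0]>box[0])&(P[:,0]<box[1])&(P[:,1]>box[2])&(P[:,1]<box[3])
        Q=P[m]; r=cv2.minAreaRect(Q[:,:2].astype(np.float32)*1000); print(n,nm,m.sum(),Q.mean(0).round(4),np.round(r[0],1),np.round(r[1],1),round(r[2],1))
top('tower',.074,.086,(.45,.62,-.05,.2)); top('housing',.054,.066,(.45,.62,-.05,.2)); top('knob',.122,.135,(.45,.62,-.05,.2))
top('handle',.1,.112,(.47,.6,.2,.35)); top('standtop',.044,.052,(.47,.6,.2,.35));top('flange',.005,.012,(.45,.62,-.06,.2))
m=camera_model('wrist'); print(m)
E
```

```text
tower top 692 [0.5161 0.1033 0.0791] [519.1 102. ] [56.2 56.2] 22.4
tower scene 683 [0.5133 0.0925 0.0794] [519.2  97.6] [59.  55.2] 22.6
housing top 718 [0.5503 0.024  0.0589] [534.8  64. ] [ 64.2 138.8] 22.5
housing scene 840 [0.5427 0.0263 0.0596] [536.  59.] [ 66.7 136.9] 20.6
knob top 231 [0.5184 0.1023 0.127 ] [518.7 102.1] [28.1 28.2] 44.1
knob scene 217 [0.5181 0.0954 0.1273] [518.8  96.2] [29.  28.3] 75.9
handle top 127 [0.5299 0.2823 0.1038] [530.8 282.3] [32.6 10.9] 1.8
handle scene 96 [0.5306 0.2764 0.1036] [530.9 277.3] [33.8 13. ] 4.4
standtop top 495 [0.5283 0.2808 0.0472] [530.9 282.8] [64.7 40.3] 4.3
standtop scene 368 [0.5259 0.2712 0.0474] [531.5 276.3] [66.4 43. ] 2.6
flange top 757 [0.5227 0.0581 0.0076] [523.3  55.6] [106.7 149.3] 22.4
flange scene 994 [0.5227 0.0416 0.0081] [537.2  37.5] [125.8 154.6] 2.3
{'fx': 336.2042152506163, 'fy': 336.2042152506163, 'cx': 285.31410841319394, 'cy': 206.62385850505328, 'D': array([-0.00506384,  0.        ,  0.        ,  0.        ,  0.        ]), 'T_tool_cam': array([[ 9.61309008e-04, -9.54595486e-01, -2.97903564e-01,
         7.75990791e-02],
       [ 9.99999365e-01,  1.09306128e-03, -2.75669645e-04,
         1.73778239e-03],
       [ 5.88779851e-04, -2.97903110e-01,  9.54595931e-01,
        -1.43198902e-01],
       [ 0.00000000e+00,  0.00000000e+00,  0.00000000e+00,
         1.00000000e+00]])}
```

View pics/c0.png

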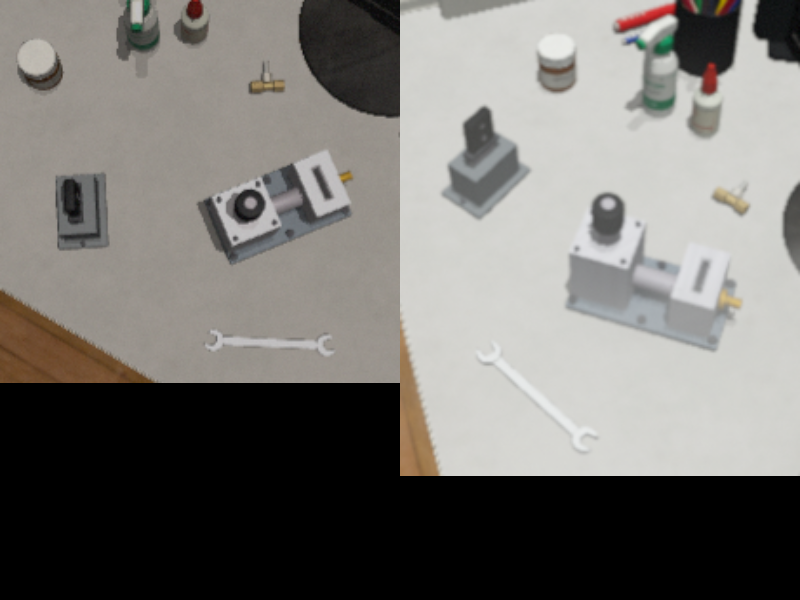

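Stand with the blade is at left (crop ~(70,197)), pump at right turned ~22°, slot at ~(322,180). The top and scene cameras differ by ~5 mm in y, so I'll refine with the wrist camera.

```bash
cat >> h.py <<'E'
def ori(deg): return (R.from_euler('z',deg,degrees=True)*R.from_euler('x',180,degrees=True)).as_rotvec()
def rect(W,n,lo,hi,box):
    P=W.reshape(-1,3); m=(P[:,2]>lo)&(P[:,2]<hi)&(P[:,0]>box[0])&(P[:,0]<box[1])&(P[:,1]>box[2])&(P[:,1]<box[3])
    Q=P[m]
    if len(Q)<5: print(n,'none'); return
    r=cv2.minAreaRect(Q[:,:2].astype(np.float32)*1000); print(n,len(Q),np.median(Q,0).round(4),np.round(r[0],1),np.round(r[1],1),round(r[2],1))
E
python3 - <<'E'
from h import *
def look(n,p,a):
    env.move_ptp(p,ori(a)); env.dwell(.3)
    st=env.state(); im,d=get_image('wrist'); save(n+'.png',im); W=cloud('wrist',d,st); np.savez('/tmp/'+n,im=im,W=W); print(n,st['clock'],st['eef_pos'],st['joint_pos'].round(2)); return W
W=look('wp',[.535,.06,.25],202)
b=(.45,.62,-.05,.2)
rect(W,'tower',.076,.085,b); rect(W,'housing',.056,.064,(.5,.62,-.05,.06)); rect(W,'knob',.122,.135,b); rect(W,'slotlow',.0,.052,(.535,.565,.008,.03))
W=look('wg',[.531,.28,.22],183)
b=(.47,.6,.2,.35)
rect(W,'handle',.1,.112,b); rect(W,'stand',.044,.052,b)
E
python3 -c "
import cv2,numpy as np
a=cv2.imread('pics/wp.png');b=cv2.imread('pics/wg.png')
cv2.imwrite('pics/c1.png',cv2.resize(np.vstack([a,b]),(400,600)))"
```

```text
wp 3.3583 [0.53498996 0.0603809  0.24993948] [-0.44  0.25  0.29  1.8  -0.08  1.11  1.83]
tower 2225 [0.5101 0.0928 0.0805] [519.8 101.6] [56.1 55.8] 22.3
housing 2247 [0.553  0.018  0.0603] [554.4  18.3] [64.1 40.3] 22.6
knob 985 [0.519  0.1003 0.1284] [519.7 101.2] [28.6 29.1] 62.0
slotlow 121 [0.5536 0.0142 0.034 ] [553.  14.] [25.7  0.5] 22.8
wg 4.6 [0.5315684  0.27880473 0.22041636] [-0.74  0.38  0.23  1.69 -0.1   1.09  1.14]
handle 583 [0.5305 0.2823 0.105 ] [531.5 282.3] [33.3 11.4] 3.3
stand 1954 [0.5258 0.28   0.0484] [531.8 282.2] [64.3 39.6] 4.1
```

View pics/c1.png

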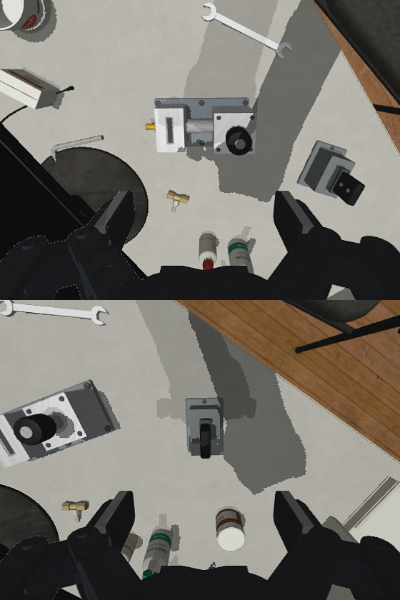

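The wrist view confirms sizes: handle (531.5, 282.3) mm at yaw 3.7°, slot (554.4, 18.3), bore (519.8, 101.6), pump yaw 22.5°; centre spacing 90.2 mm vs 90. Now grasp the blade.

```bash
cat >> h.py <<'E'
def go(p,a,speed=.08,tol=.0004,n=4):
    "straight move, then correct the steady-state offset"
    p=np.array(p,float); c=p.copy(); env.move_straight(c,ori(a),speed)
    for _ in range(n):
        env.dwell(.15); e=p-env.state()['eef_pos']
        if np.linalg.norm(e)<tol: break
        c=c+np.clip(e,-.002,.002); env.move_straight(c,ori(a),.03)
    rep()
    return c
def rep():
    s=env.state(); print(round(s['clock'],2),s['eef_pos'].round(4),'F',s['ft_force'].round(1),'op',round(s['opening'],4),'g',round(s['grasp_force'],1),'yaw',np.round(R.from_rotvec(s['tcp_rot']).as_matrix()[:,0],4))
E
python3 - <<'E'
from h import *
env.command_gripper(.045,40)
go([.5315,.2823,.13],183.7,.12)
go([.5315,.2823,.069],183.7,.08)
env.command_gripper(0,50); rep()
c=env.state()['eef_pos']
env.move_straight(c+[0,0,.07],None,.08); rep()
E
```

```text
6.97 [0.5315 0.2823 0.1299] F [ 0.2  1.  -0.2] op 0.0449 g 0.0 yaw [-0.9979 -0.0646  0.    ]
8.83 [0.5315 0.2823 0.0689] F [0.  0.1 0.3] op 0.0453 g 0.0 yaw [-0.9979 -0.0645  0.    ]
9.22 [0.5315 0.2819 0.069 ] F [ 0.5 -1.4  1.5] op 0.0114 g 49.2 yaw [-9.979e-01 -6.430e-02  1.000e-04]
10.25 [0.5312 0.2818 0.1384] F [ 0.6  0.1 -1.3] op 0.0117 g 49.1 yaw [-9.979e-01 -6.460e-02  8.000e-04]
```

```bash
python3 - <<'E'
from h import *
c=env.state()['eef_pos']
env.move_straight([c[0],c[1],.235],None,.15)
env.move_ptp([.5544,.0183,.235],ori(202.5))
go([.5544,.0183,.135],202.5,.12)
st=env.state(); im,d=get_image('wrist'); W=cloud('wrist',d,st); np.savez('/tmp/w2',im=im,W=W); 
im2,_=get_image('scene')
rect(W,'tower',.076,.085,(.45,.62,.05,.2)); rect(W,'housing',.056,.064,(.5,.62,-.05,.06))
save('c2.png',np.vstack([cv2.resize(im,(400,300)),cv2.resize(im2[180:315,240:420],(400,300))]))
E
```

```text
14.01 [0.5543 0.0183 0.1349] F [-0.   0.2 -0.1] op 0.0116 g 49.0 yaw [-9.239e-01 -3.827e-01  1.000e-04]
tower 5383 [0.5117 0.0925 0.0805] [520.3 101.8] [57.2 57.3] 22.2
housing 3596 [0.5449 0.0125 0.0604] [554.4  18.3] [64. 40.] 22.5
```

View pics/c2.png

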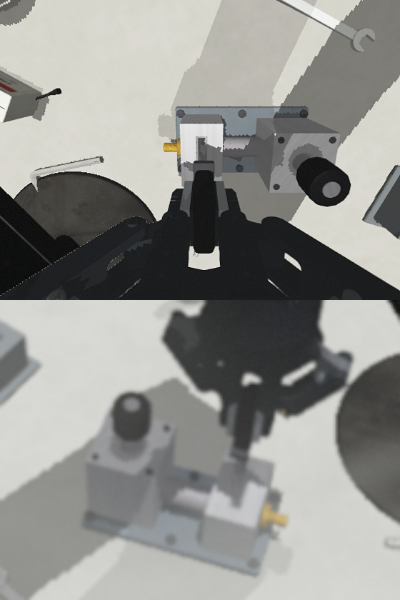

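The blade hangs above the slot, aligned (slot at wrist (203,148)); housing re-measured at the same centre. Insert with force monitoring.

```bash
python3 - <<'E'
from h import *
z=.135; x,y=.5544,.0183
while z>.070:
    z-=.003 if (z>.125 or z<.115) else .0015
    env.move_straight([x,y,z],ori(202.5),.04)
    s=env.state(); f=s['ft_force']; print(round(z,4),s['eef_pos'].round(4),f.round(1))
    if f[2]>8 or np.hypot(f[0],f[1])>12: break
rep()
E
```

```text
0.132 [0.5542 0.0183 0.1317] [-0.2 -0.9 -0.7]
0.129 [0.5542 0.0183 0.1287] [-0.  -0.3 -1.9]
0.126 [0.5542 0.0183 0.1258] [-0.6  0.3 -1.8]
0.123 [0.5542 0.0183 0.1227] [-1.  -0.8 -0.4]
0.1215 [0.5544 0.0183 0.1214] [-0.1 -0.3 -0.3]
0.12 [0.5547 0.0182 0.1208] [-2.8 -0.6  6.3]
0.1185 [0.5551 0.0181 0.1204] [-3.4 -0.7 15.5]
15.86 [0.5551 0.0181 0.1204] F [-3.4 -0.7 15.5] op 0.0118 g 51.8 yaw [-0.924  -0.3824 -0.0019]
```

Contact at the mouth; the side force (−3.4, −0.7) points along −pump x, so the blade sits too far toward +x. Shift in that direction and retry.

```bash
python3 - <<'E'
from h import *
u=np.array([np.cos(np.radians(22.5)),np.sin(np.radians(22.5))]); v=np.array([-u[1],u[0]])
p0=np.array([.5544,.0183]); A=ori(202.5)
for du,dv in [(-1,0),(-1.7,0),(-1.2,.6),(-1.2,-.6),(.8,0)]:
    p=p0+(du*u+dv*v)*1e-3
    env.move_straight([*p,.1235],A,.04); env.dwell(.15); s=env.state(); f0=s['ft_force']; e=p-s['eef_pos'][:2]
    ok=True; q=p+e
    for z in (.121,.1195,.118,.1165,.115):
        env.move_straight([*q,z],A,.03); f=env.state()['ft_force']-f0
        if f[2]>7: ok=False; break
    print(du,dv,e.round(4),z,f.round(1),'u,v',(f[:2]@u).round(1),(f[:2]@v).round(1),ok)
    if ok: break
rep()
E
```

```text
-1 0 [ 0.0002 -0.    ] 0.1195 [-2.7 -0.4 11.4] u,v -2.7 0.6 False
-1.7 0 [ 0.0002 -0.    ] 0.1195 [-3.3  0.1 12.5] u,v -3.0 1.3 False
-1.2 0.6 [ 0.0002 -0.    ] 0.1195 [-2.2 -0.1 12.1] u,v -2.1 0.8 False
-1.2 -0.6 [ 0.0002 -0.    ] 0.115 [ 2.2 -1.9 -1.6] u,v 1.3 -2.6 True
20.23 [0.5539 0.0171 0.1149] F [ 1.6 -2.7 -2.9] op 0.0114 g 48.9 yaw [-9.239e-01 -3.826e-01 -1.000e-04]
```

```bash
python3 - <<'E'
from h import *
A=ori(202.5); s=env.state(); p=s['eef_pos'][:2]; z=.115
while z>.0665:
    z-=.004 if z>.078 else .0015
    env.move_straight([*p,z],A,.05); s=env.state(); f=s['ft_force']
    if f[2]>8 or np.hypot(*f[:2])>15: break
print(z); rep()
E
```

```text
0.07049999999999997
23.48 [0.554  0.0169 0.0709] F [ 0.3 -4.5  8. ] op 0.0115 g 50.4 yaw [-9.240e-01 -3.825e-01 -3.000e-04]
```

Seated at z 0.0709 as expected (0.071). Release, retreat and check.

```bash
python3 - <<'E'
from h import *
env.command_gripper(.04,40); rep()
c=env.state()['eef_pos']
env.move_straight([c[0],c[1],.19],None,.12)
env.move_ptp([.54,.06,.24],ori(202.5)); env.dwell(.3)
st=env.state(); im,d=get_image('wrist'); W=cloud('wrist',d,st); save('c3.png',im)
rect(W,'handle',.1,.115,(.52,.6,-.05,.06)); rect(W,'knob',.122,.135,(.45,.56,.07,.2)); rect(W,'tower',.076,.085,(.45,.62,.05,.2));rect(W,'housing',.056,.0625,(.5,.62,-.05,.06)); rep()
E
```

```text
23.87 [0.5534 0.0177 0.0701] F [ 0.2  0.4 -0.5] op 0.0401 g 0.0 yaw [-9.236e-01 -3.833e-01  9.000e-04]
handle 565 [0.5528 0.0194 0.107 ] [554.2  19.4] [34.2 12.2] 22.7
knob 1073 [0.519  0.1003 0.1283] [519.9 101.1] [28.7 28.4] 23.9
tower 2367 [0.5103 0.0922 0.0805] [519.7 101.5] [55.7 56.3] 22.6
housing 1696 [0.5464 0.0186 0.0604] [554.5  18.5] [64.4 40.1] 22.5
25.74 [0.5397 0.0593 0.2392] F [ 0.2 -0.6  0.4] op 0.0397 g 0.0 yaw [-0.9243 -0.3817  0.0015]
```

View pics/c3.png

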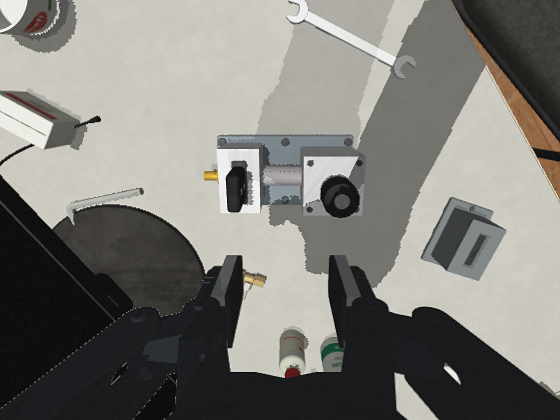

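Blade is seated (handle top 107 mm, upright, centred). Now the piston: grip the knob at (519.8, 101.3), axis along the pump's y.

```bash
python3 - <<'E'
from h import *
env.command_gripper(.055,30)
A=202.5; x,y=.5198,.1013
env.move_ptp([x,y,.19],ori(A))
go([x,y,.097],A,.1)
env.command_gripper(0,40); rep()
E
```

```text
28.45 [0.5198 0.1012 0.0969] F [-0.   0.7  0.5] op 0.055 g 0.0 yaw [-0.9239 -0.3826  0.    ]
28.8 [0.5202 0.1007 0.0972] F [ 1.3 -2.6  2.7] op 0.0287 g 39.7 yaw [-9.241e-01 -3.822e-01 -5.000e-04]
```

```bash
python3 - <<'E'
from h import *
A=ori(202.5); z0=.0970; off=np.zeros(2); p=np.array([.5200,.1010])
for k in range(1,11):
    c=[*(p+off),z0+.004*k]
    env.move_straight(c,A,.03); s=env.state(); f=s['ft_force']
    print(round(s['clock'],2),s['eef_pos'].round(4),f.round(1),round(s['opening'],4),round(s['grasp_force'],1))
    if np.hypot(*f[:2])>20: print('STOP'); break
    if np.hypot(*f[:2])>2: off=np.clip(off+f[:2]*5e-5,-.0015,.0015)
env.dwell(.4); rep(); print(off)
st=env.state(); im,d=get_image('wrist'); im2,d2=get_image('scene'); W=cloud('scene',d2)
save('c4.png',np.vstack([cv2.resize(im,(400,300)),cv2.resize(im2[180:315,240:420],(400,300))]))
E
```

```text
29.08 [0.52   0.1007 0.1011] [ 2.1 -2.4  0.5] 0.0289 39.7
29.37 [0.5201 0.1009 0.1052] [ 1.3 -2.8  1.1] 0.0289 39.7
29.65 [0.5202 0.1009 0.1093] [ 0.7 -2.9  0.8] 0.029 39.8
29.93 [0.5203 0.1009 0.1133] [-0.4 -0.7  0.1] 0.0292 39.8
30.22 [0.5203 0.1008 0.1172] [ 0.2  0.1 -1.2] 0.0289 39.8
30.5 [0.5204 0.1008 0.1213] [-0.2  0.1 -1.6] 0.0297 39.8
30.78 [0.5204 0.1007 0.1252] [ 0.1 -0.4 -1.1] 0.0287 39.8
31.07 [0.5204 0.1006 0.1292] [ 0.   0.3 -1.2] 0.0289 39.8
31.35 [0.5203 0.1006 0.1332] [ 0.4  0.3 -1.7] 0.0285 39.8
31.63 [0.5203 0.1006 0.1372] [-0.6 -0.  -1. ] 0.0289 39.8
32.03 [0.5202 0.1006 0.1369] F [ 0.4  0.3 -2. ] op 0.0288 g 39.8 yaw [-9.239e-01 -3.826e-01  1.000e-04]
[ 0.00020307 -0.00040818]
```

View pics/c4.png

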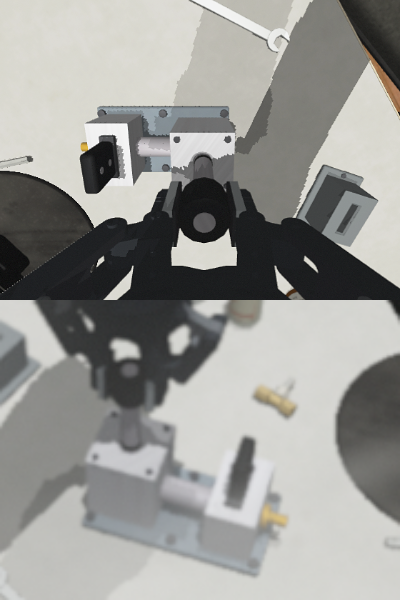

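Knob is held above the tower with rod showing, blade standing home in the housing. Verify the lift height by the knob's top and the ring.

```bash
python3 - <<'E'
from h import *
st=env.state(); im,d=get_image('wrist'); W=cloud('wrist',d,st)
r=finder.cut_out('piston_knob','wrist')
if r:
    P=W[r[0]['region']]; P=P[~np.isnan(P).any(1)]; print('knob',r[0]['conf'],np.percentile(P[:,2],[50,80,90,98]).round(4))
rect(W,'knobtop',.155,.175,(.5,.54,.085,.118)); rect(W,'handle',.1,.115,(.52,.6,-.05,.06))
save('c5.png',cv2.resize(im[170:320,210:370],(640,600)))
E
```

```text
knob 0.75 [0.1674 0.1685 0.169  0.1697]
knobtop 5689 [0.5152 0.1023 0.168 ] [519.2 103.6] [29.6 36. ] 13.4
handle 1391 [0.552  0.0202 0.1068] [553.7  19.5] [33.8 12.2] 21.8
```

View pics/c5.png

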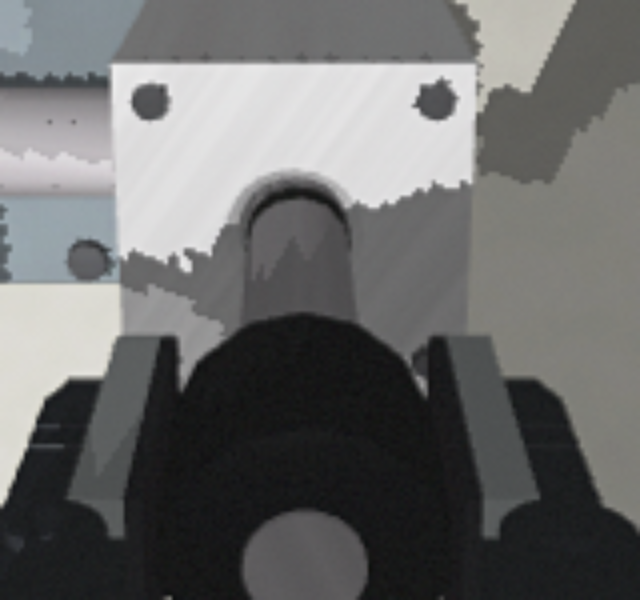

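Knob top is at 168 mm, as expected for a 40 mm lift from 128 mm. The dark band shows at the mouth (crop ~(298,195)), the rod is centred and the side forces are near zero.

```bash
python3 -c "
from h import *
rep(); print(env.sign_off())"
```

```text
32.23 [0.5202 0.1006 0.137 ] F [ 0.  -0.2 -1. ] op 0.0288 g 39.8 yaw [-9.239e-01 -3.827e-01  1.000e-04]
the job is handed in; nothing more can be done
None
```

The job is handed in at 32 s of the 54 s allowed: the gate blade is fully home and released, and the piston is held 40 mm up with almost no side force; no verdict came back from the sign-off.

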